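# Set the sprung slide on its stop pin and lock the latch fixture

## Task

Set the latch fixture for the housing on its plate: push the sprung slide's pad in, away from you, well past the stop pin, then let go so that the slide springs back and catches on the pin at mid position. Then push the cam lock lever's upright handle round over the locating plate until it stops. Only push, grasp nothing: do not lift the stop pin, and leave all loose parts where they lie.

Things in the scene. Friction and masses are not known exactly. Their poses are not given: they have to be found in the camera images.
- fixture: Green cast-iron fixture fixed to the bench. Origin on the bench near its middle, x axis away from the robot (yaw up to 0.3 rad either way), y left, z up. In its frame (m): casting x -0.10 to 0.12, y -0.11 to 0.13, top z 0.030; pale locating plate x -0.015 to 0.105, y 0.0075 to 0.1125, top z 0.038. The slide runs along x at y = -0.065, under a green bridge x -0.035 to -0.005, top z 0.092.
- slide (a joint): Travel (m) of the sprung slide along fixture +x: 0 = out (start), 0.056 = hard end stop. Spring pushes back, 3 N at 0 to 8 N at 0.056, plus 1 to 2 N while the pin climbs the slide's tooth. Pushed past about 0.033 the pin drops behind the tooth; let go, the slide comes back to rest on the pin at about 0.032 (mid position). Let go earlier it springs back to 0.
- push_pad (a point): On the front face of the slide's push pad, on its centre line, 11 mm below its top edge. Pad: upright steel plate on the slide's front end, 50 mm wide, 10 mm thick, z = 0.034 to 0.096; its front face looks along fixture -x. It moves with the slide; when out, the face is 20 mm in front of the casting. About 70 mm in front of it is free.
- pin (a joint): Lift of the spring-loaded stop pin in m: 0 = down (also when it has caught the slide), about 0.010 while it rides on top of the tooth. It works by itself.
- pin_top (a point): Centre of the top of the stop pin's round knob (18 mm across, top at z = 0.114 when down), which stands on the bridge over the slide, 100 mm beyond the push pad's front face when the slide is out.
- lever (a joint): Angle (rad) of the cam lock lever about its vertical pivot, growing counter-clockwise seen from above. 0 = pointing along fixture +y (open, to the left); 1.571 = hard stop, pointing along fixture -x, towards the robot, over the plate's edge (locked). Starts at 0 to 0.4. Stiff: stays where it is left, about 1.5 N at the handle moves it.
- lever_handle (a point): On the axis of the lever's upright round steel handle, 10 mm below its top. Handle 16 mm diameter, from z = 0.079 (upper side of the lever arm) to z = 0.120. It stands 85 mm from the pivot axis. The arm is 14 mm wide, z = 0.071 to 0.079. Moves with the lever.
- lever_pivot (a point): Top centre of the lever's pivot (z = 0.083), at x = 0.045, y = 0 in the fixture's frame; fixed on the fixture.
- housing_a: Black zinc latch housing, loose, an open tray 58 x 40 x 20 mm high with a small steel post in it, lying on the pale locating plate of the fixture under the sweep of the lever (its top at z = 0.058). Origin: centre of its underside. Leave it.
- housing_b: The other black zinc latch housing, same shape, loose on the bench beside the fixture. Origin: centre of its underside. Leave it.
- striker: Chromed door striker, loose: base plate 70 x 34 x 6 mm with a round-bar loop, 35 mm high in all. Origin: centre of its underside. Leave it.
- roller: Yellow nylon roller, loose: ring 28 mm across, 22 mm high, standing on end. Origin: centre of its underside. Leave it.
- bushing: Squat brass pivot bushing, loose: 38 mm flange, 20 mm high, standing on the front part of the green casting between the line of the slide and the casting's left edge (top at z = 0.05). Origin: centre of its underside. Leave it.
- wrench: Steel wrench lying loose on the bench to the right of the fixture, flat and long, under 30 mm high. Origin: centre of its underside. Leave it.
Things that resemble listed ones, but are neither listed nor needed, are in the scene too. Several things look just like the striker: the one meant starts farthest to the robot's left.

How it is judged:
By the outcome, as a careful person would: the job done as asked, in the order asked, and still so for the second after the job is handed in, with the robot touching nothing.
It also fails if it takes over 51 s, if anything falls off the work surface, if the arm or the gripper's body presses on something with over 40 N, if the wrist force passes 120 N, or if a joint passes its speed limit or range.

## Robot

A 7-joint arm with a two-finger parallel gripper is mounted at the origin on the work surface. World frame = base frame: x ahead of the robot, y to its left, z up, the work surface at z = 0. Lengths are in m, angles in rad, forces in N, time in s.
With the tool pointing down it reaches from about 0.35 to 0.9 m from the base axis. Payload 8.1 kg.
Tool frame: the origin (TCP) lies at the very end of the fingers, on their centre line; the grasp point (between the pads) lies 19 mm behind it; z points along the fingers, y is the line along which they close (so a half turn about z gives the same grasp; the last joint's range is limited). The gripper opens to 92 mm and grips with 3 to 60 N. Pads are 19 mm wide; open, the fingers measure 130 mm over their backs; the gripper's body (75 mm by 190 mm) begins 47 mm behind the grasp point.
Start: joints at [-1.43, 0.434, 0.025, 1.573, -0.012, 1.134, -0.075], TCP at [0.151, 0.607, 0.189] pointing down, gripper open.
Joint ranges: [-2.62, 2.62], [-0.44, 2.09], [-1.27, 1.32], [0.08, 2.57], [-1.32, 4.46], [0.12, 2], [-2.74, 2.74]. Speed limits (rad/s): [2.22, 2.22, 3.01, 3.01, 3.14, 3.14, 3.14].

## Interface

Orientations are given as a rotation vector (axis times angle).
In Python, from cell import arm gives the robot as it stands.
- The arm moves only by the tool drive_tool, never from a script. Its argument "targets" is a list of rows, each a list of 7 numbers: the turn, a rotation vector about the world's x, y, z in units of 5 degrees (1.0 is 5 degrees), then the shift along the world's x, y, z in units of 40 mm (1.0 is 40 mm), then the opening, from 0 (shut) to 1 (fully open). In form: [[wx, wy, wz, dx, dy, dz, fingers], ...]. A call has 1 to 5 rows; each row is the pose to reach, as a shift and turn from the pose commanded when the call began; what a row does not reach only later rows make up. A row lasts 1/10 s, in which the tool goes at most 50 mm and 8.59 degrees, less where a joint would pass 70% of its speed; a pose out of reach is approached as far as the arm can. A call with a gripper value outside its range is refused whole. The fingers move at their own pace and stop on an object; "force" is the grip in N (left out, the last holds). Time passes only in rows, so rows that repeat a pose let the fingers close. It gives the time, the measured TCP pose, the force, the opening and the grip force at its end, in the units of the state.
- arm.observe(): the state, without advancing time (a new reading comes with each control period).
- arm.get_image(name): name is "scene" or "side" or "wrist"; returns a dict with "pixels" (400x640x3 uint8, red, green, blue), "intrinsics" (3x3 intrinsics, pixels), "k1" (the pictures are not rectified: a ray, as slopes to the right and down, at radius r is drawn at 1 + k1 r^2 times it, then the intrinsics apply), "rvec" (rotation vector, rad) and "tvec" (3), from world to camera coordinates, as OpenCV has them; the wrist camera has in their place "mount" (4x4, takes a point from camera to tool coordinates, whose origin is the TCP and whose axes are the flange's). Camera axes: x right, y down, z forward; pixel columns grow to the right and rows downward; lengths in m; the calibration is good to about 2 mm. A picture is of the moment at which its call begins: read the wrist's pose just before it. There is no depth.
- arm.sign_off(): hands the job in; it is judged then, once.
The state is a dict: "clock": time; "joints": joint angles; "dq": joint speeds; "joint_efforts": joint torques, N m; "position": TCP position; "ee_rot": TCP orientation; "force": force on the tool from outside, world axes, zero at the start; "ft_torque": the same for the moment, N m; "width": opening from 0.0 (shut) to 1.0 (fully open); "gripper_force": force on a finger pad.
Only numpy, scipy, OpenCV 4.12 (cv2) and the standard library are available. Lean on these libraries where they do the work, as an engineer would, in place of code of your own. Each camera call takes 0.05 s, during which the arm holds its last target. There are 200 camera calls.

## Working session

There is one attempt and no reset: what is moved stays moved. The work goes in short steps, Python scripts to look and compute and a tool call to move; the robot and the scene stay as the last step left them, time stands still between calls to the robot, and variables do not carry over. Pictures are saved under pics/ and viewed, at most 10 in all, crops included, and the job is handed in when it is done.

Besides the shell and the picture viewer there is one more tool, called after "Request:" as a command line: name --pt "numbers of a row" for each row, then --argument value for the rest. drive_tool: Moves the arm, as the interface text tells. Its arguments: {"type":"object","properties":{"targets":{"type":"array"},"force":{"type":"number"}},"required":["targets"]}

```bash
mkdir -p pics; ls
python3 - <<'E'
from cell import arm
import cv2,pickle
o=arm.observe();print(o)
d={}
for n in("scene","side"):
    i=arm.get_image(n);d[n]=i
    cv2.imwrite(f"pics/{n}0.png",i["pixels"][:,:,::-1]);print(n,i["intrinsics"],i["k1"],i["rvec"],i["tvec"])
pickle.dump(d,open("d0.pkl","wb"))
E
```

```text
pics
{'clock': 0.0, 'joints': array([-1.42957006,  0.43524226,  0.024999  ,  1.57410257, -0.01158955,
        1.13401942, -0.075098  ]), 'dq': array([-6.17711084e-05, -3.16499719e-04, -2.15766531e-03,  7.95339365e-04,
        1.44632448e-03,  4.20147461e-04,  3.33397525e-04]), 'joint_efforts': array([ 2.06208147e-04, -6.67886281e+01,  9.84951854e-01, -3.14448094e+01,
       -6.05825731e-02,  4.30242950e-02,  1.63061359e-04]), 'position': array([0.15082567, 0.6059252 , 0.18773125]), 'ee_rot': array([-3.82185259e-01, -3.11822738e+00,  2.55480797e-03]), 'force': array([-0.45338926, -0.00923967, -0.38971259]), 'ft_torque': array([-0.01172288, -0.0218159 , -0.03112435]), 'gripper_force': 0.0, 'width': 0.9976165351458266}
scene [[425.39321541   0.         319.07571538]
 [  0.         425.39321541 202.27360501]
 [  0.           0.           1.        ]] -0.006454438836594071 [ 1.11679053  2.49188332 -0.85887324] [ 0.40326454 -0.19909129  1.21191524]
side [[407.8367587    0.         318.54557848]
 [  0.         407.8367587  202.26193341]
 [  0.           0.           1.        ]] -0.058890935860570884 [ 0.68443438 -2.70931012  0.9738721 ] [0.45815217 0.31592926 0.87586498]
```

View pics/scene0.png

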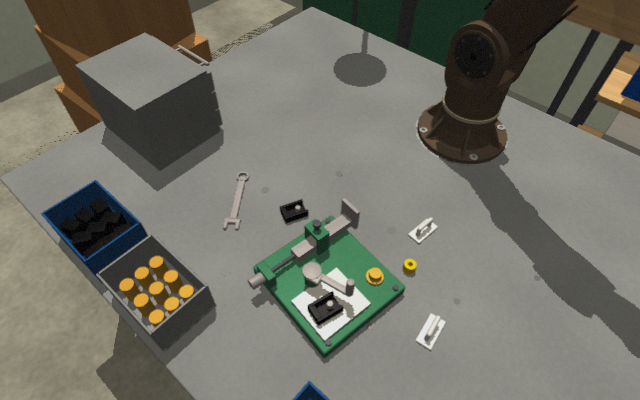

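View pics/side0.png

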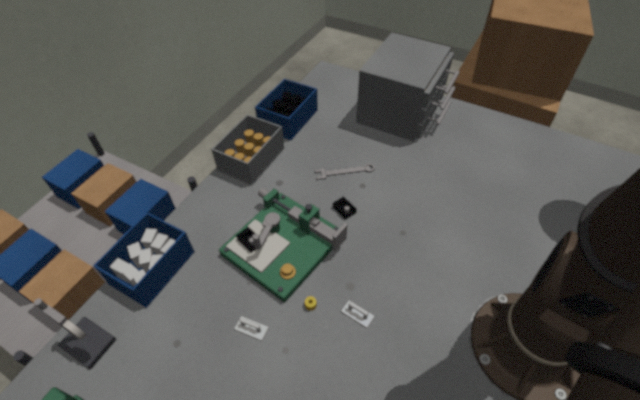

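The scene view shows the fixture with the pad at about (350,212), the pin knob at (317,226), the pivot at (312,271) and the handle at (350,286). In the side view the pad is at about (335,233), the pin at (308,212) and the lever at (265,228). The other steel uprights there (the slide's rear end at (258,280) in scene, and the wrench) don't fit the descriptions. I'll check with close crops.

Run:
```python
import cv2,pickle
d=pickle.load(open("d0.pkl","rb"))
for n,(x,y,w,h,s) in dict(scene=(240,190,170,125,4.7),side=(215,180,140,105,5.7)).items():
    c=d[n]["pixels"][y:y+h,x:x+w,::-1]
    cv2.imwrite(f"pics/{n}0c.png",cv2.resize(c,(int(w*s),int(h*s)),interpolation=cv2.INTER_CUBIC))
```

```text
(no output)
```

View pics/scene0c.png

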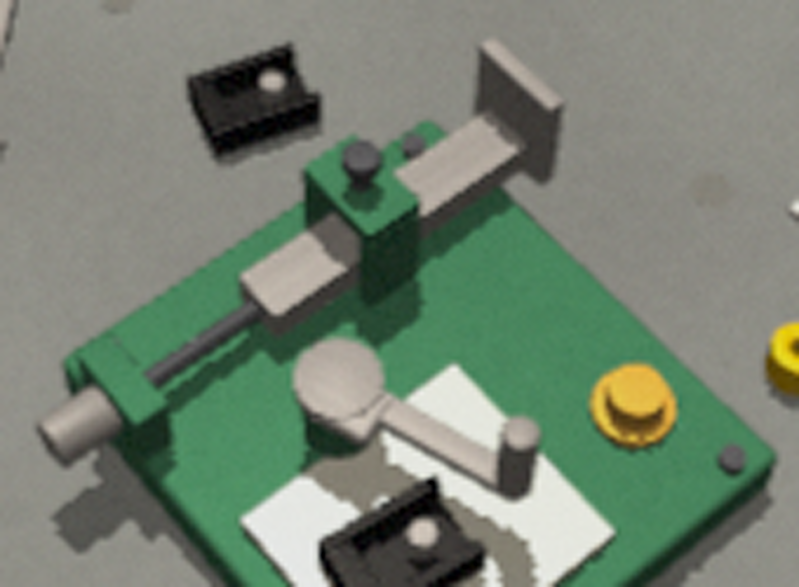

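View pics/side0c.png

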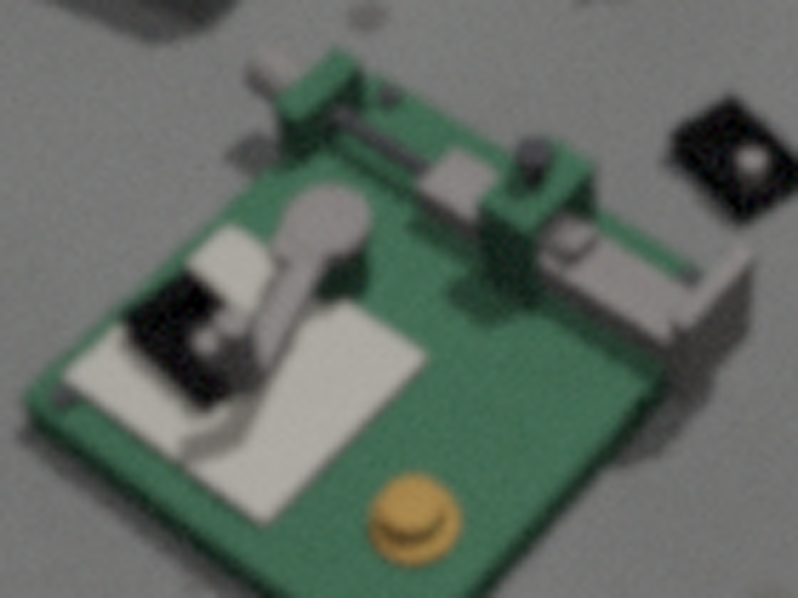

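The scene crop shows the pin top at (361,155), the pivot top at (340,377), the handle top at (520,430) and the top strip of the pad from (487,42) to (561,104). In the side crop the pin is at (535,150), the pivot at (327,222) and the pad top runs from (747,255) to (680,330). Both the pad and the handle match their descriptions.

```bash
cat > h.py <<'E'
import numpy as np,cv2,pickle
def ray(im,uv):
    R=cv2.Rodrigues(np.array(im["rvec"]))[0];t=np.array(im["tvec"]).ravel()
    p=cv2.undistortPoints(np.array([[uv]],float),im["intrinsics"],np.array([im["k1"],0,0,0,0.]))[0,0]
    return -R.T@t,R.T@np.array([p[0],p[1],1])
def onz(im,uv,z):
    c,d=ray(im,uv);return c+d*(z-c[2])/d[2]
def proj(im,P):
    return cv2.projectPoints(np.array(P,float).reshape(-1,3),np.array(im["rvec"]),np.array(im["tvec"]),im["intrinsics"],np.array([im["k1"],0,0,0,0.]))[0][:,0]
E
python3 - <<'E'
from h import *
np.set_printoptions(precision=4,suppress=True)
d=pickle.load(open("d0.pkl","rb"));S,D=d["scene"],d["side"]
s=lambda x,y:(240+(x+.5)/4.7-.5,190+(y+.5)/4.7-.5); q=lambda x,y:(215+(x+.5)/5.7-.5,180+(y+.5)/5.7-.5)
P={}
for n,im,uv,z in [("pin",S,s(361,155),.114),("pinD",D,q(535,150),.114),("piv",S,s(340,377),.083),("pivD",D,q(327,222),.083),
 ("han",S,s(520,430),.120),("padA",S,s(487,42),.096),("padB",S,s(561,104),.096),("padAD",D,q(747,255),.096),("padBD",D,q(680,330),.096),("bush",S,s(637,395),.05),("bushD",D,q(413,505),.05),
 ("cornerL",S,s(776,460),.03),("plC",S,s(455,365),.038),("plL",S,s(614,533),.038),("plCD",D,q(428,355),.038),("plLD",D,q(265,525),.038),("handD",D,q(240,335),.12)]:
    P[n]=onz(im,uv,z);print(n,P[n])
# yaw from pin (x=-0.02,y=-.065), piv (.045,0)
for a,b in(("pin","piv"),("pinD","pivD")):
    v=P[b]-P[a];print(np.hypot(*v[:2]),"exp ~.0919?")
for a,b in (("plC","plL"),("plCD","plLD")):
    v=P[b]-P[a];print("plate yaw",np.arctan2(-v[0],v[1]),np.hypot(*v[:2]))
v=P["padB"]-P["padA"];print("pad yaw",np.arctan2(-v[0],v[1]),np.hypot(*v[:2]))
E
```

```text
pin [ 0.5712 -0.0418  0.114 ]
pinD [ 0.5711 -0.0418  0.114 ]
piv [0.6457 0.0131 0.083 ]
pivD [0.6445 0.0142 0.083 ]
han [0.6315 0.0954 0.12  ]
padA [ 0.4738 -0.0496  0.096 ]
padB [ 0.4792 -0.0014  0.096 ]
padAD [ 0.4719 -0.0465  0.096 ]
padBD [0.4792 0.0008 0.096 ]
bush [0.5523 0.1031 0.05  ]
bushD [0.5501 0.1016 0.05  ]
cornerL [0.527 0.163 0.03 ]
plC [0.5883 0.0304 0.038 ]
plL [0.6053 0.1324 0.038 ]
plCD [0.5883 0.0283 0.038 ]
plLD [0.6039 0.1334 0.038 ]
handD [0.6255 0.1006 0.12  ]
0.09260257746839631 exp ~.0919?
0.092260455990361 exp ~.0919?
plate yaw -0.16477451350024358 0.10348712712668989
plate yaw -0.14807982207311698 0.1062242757771404
pad yaw -0.11204368982385836 0.04853527145302875
```

Request:
drive_tool --pt "0 0 0.2 0.9 -0.8 0 0" --pt "0 0 0.4 1.8 -1.6 0 0" --pt "0 0 0.6 2.7 -2.4 0 0" --pt "0 0 0.8 3.6 -3.2 0 0" --pt "0 0 1.08 4.5 -4.0 0 0" --force 20

```text
clock: 0.6
position: [0.332, 0.4449, 0.1883]
ee_rot: [-0.233, -3.133, 0.001]
force: [0.0, 0.8, 0.3]
width: 0.614
gripper_force: 0.0
```

Request:
drive_tool --pt "0 0 0 0.22 -1.16 0 0" --pt "0 0 0 0.44 -2.32 0 0" --pt "0 0 0 0.66 -3.48 0 0" --pt "0 0 0 0.88 -4.64 0 0" --pt "0 0 0 1.1 -5.8 0 0"

```text
clock: 1.1
position: [0.3748, 0.2125, 0.1884]
ee_rot: [-0.235, -3.133, -0.0]
force: [1.1, 0.0, 0.2]
width: 0.178
gripper_force: 0.0
```

Request:
drive_tool --pt "0 0 0 0.22 -1.16 0 0" --pt "0 0 0 0.44 -2.32 0 0" --pt "0 0 0 0.66 -3.48 0 0" --pt "0 0 0 0.88 -4.64 0 0" --pt "0 0 0 1.1 -5.8 0 0"

```text
clock: 1.6
position: [0.4187, -0.0194, 0.1886]
ee_rot: [0.234, 3.133, 0.0]
force: [2.0, 1.1, -0.0]
width: 0.007
gripper_force: 0.0
```

Request:
drive_tool --pt "0 0 0 0 0 -0.9 0" --pt "0 0 0 0 0 -1.8 0" --pt "0 0 0 0 0 -2.6 0" --pt "0 0 0 0 0 -2.8 0" --pt "0 0 0 0 0 -2.8 0"

```text
clock: 2.1
position: [0.4179, -0.0176, 0.0759]
ee_rot: [-0.235, -3.13, 0.001]
force: [0.2, 0.4, 0.2]
width: 0.004
gripper_force: 0.0
```

Run:
```python
from cell import arm
import cv2,numpy as np
o=arm.observe();print(o["position"],o["force"],o["width"])
a=arm.get_image("scene")["pixels"][170:320,240:440,::-1];b=arm.get_image("side")["pixels"][160:310,215:415,::-1]
cv2.imwrite("pics/1.png",cv2.resize(np.hstack([a,b]),None,fx=2,fy=2,interpolation=cv2.INTER_CUBIC))
```

```text
[ 0.41793641 -0.017616    0.07594454] [0.19301258 0.35808623 0.21690153] 0.004070085989679452
```

View pics/1.png

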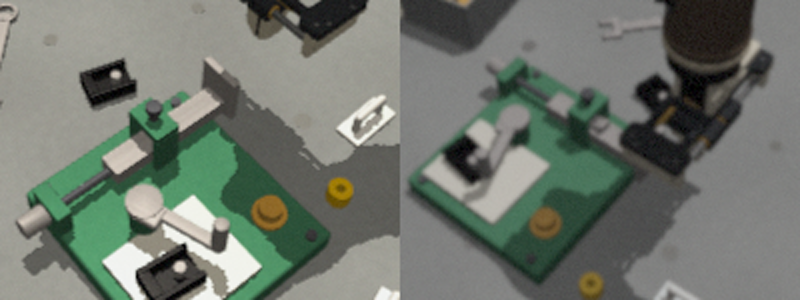

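The fingers (right panel, (655,155)) stand in front of the pad and in line with the slide, with nothing between, so I push along the fixture's x.

Request:
drive_tool --pt "0 0 0 0.5 -0.075 0 0" --pt "0 0 0 0.95 -0.14 0 0" --pt "0 0 0 1.3 -0.195 0 0" --pt "0 0 0 1.65 -0.25 0 0" --pt "0 0 0 2.0 -0.3 0 0"

```text
clock: 2.7
position: [0.5008, -0.0293, 0.0784]
ee_rot: [0.234, 3.13, 0.001]
force: [-0.0, -0.9, -0.4]
width: 0.004
gripper_force: 0.0
```

Request:
drive_tool --pt "0 0 0 0.1 -0.015 0 0" --pt "0 0 0 0.2 -0.03 0 0" --pt "0 0 0 0.25 -0.0375 0 0" --pt "0 0 0 0.25 -0.0375 0 0"

```text
clock: 3.1
position: [0.5088, -0.0309, 0.0768]
ee_rot: [0.235, 3.133, 0.0]
force: [0.1, 0.4, 0.1]
width: 0.003
gripper_force: 0.0
```

Run:
```python
from cell import arm
import cv2,numpy as np
o=arm.observe();print(o["position"],o["force"],o["width"])
a=arm.get_image("scene")["pixels"][170:320,240:440,::-1];b=arm.get_image("side")["pixels"][160:310,215:415,::-1]
cv2.imwrite("pics/2.png",cv2.resize(np.hstack([a,b]),None,fx=2,fy=2,interpolation=cv2.INTER_CUBIC))
```

```text
[ 0.50880856 -0.03087657  0.07684416] [0.1393959  0.38467255 0.14538505] 0.0029290527126861446
```

View pics/2.png

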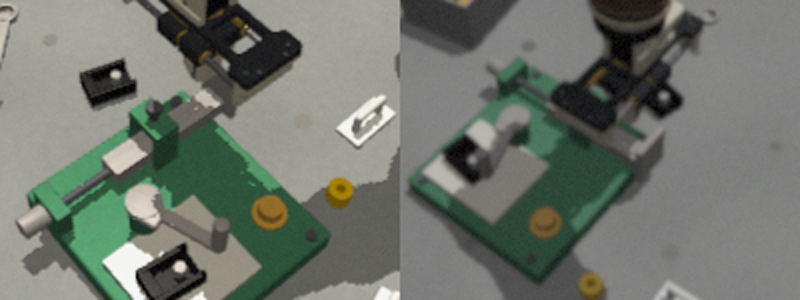

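The pictures show that the slide has not moved, and the force is zero, although the TCP reading lies past the pad face. I'll compare where the gripper appears in the images with where the reading puts it.

Run:
```python
from cell import arm
from h import *
np.set_printoptions(precision=4,suppress=True)
o=arm.observe();p=o["position"];R=cv2.Rodrigues(o["ee_rot"])[0]
print(p,R,o["joints"])
ims={n:arm.get_image(n) for n in("scene","side","wrist")}
pickle.dump((o,ims),open("d2.pkl","wb"))
out=[]
for n,(x,y) in (("scene",(320,140)),("side",(260,140))):
    im=ims[n];v=np.ascontiguousarray(im["pixels"][:,:,::-1])
    c=cv2.resize(v[y:y+120,x:x+120],None,fx=3.3,fy=3.3,interpolation=cv2.INTER_CUBIC)
    for P,col in ((p,(0,0,255)),(p-R[:,2]*.066,(255,0,0)),(p-R[:,2]*.066+R[:,1]*.095,(0,255,0)),(p-R[:,2]*.066-R[:,1]*.095,(0,255,0)),((.4723,-.0261,.096),(0,255,255))):
        u=proj(im,P)[0];print(n,u);cv2.circle(c,tuple(int(k) for k in (u-[x,y])*3.3),4,col,-1)
    out.append(c)
out=np.hstack(out);w=cv2.resize(ims["wrist"]["pixels"][:,:,::-1],(320,200));print(ims["wrist"]["mount"])
out=np.vstack([out,np.zeros((200,out.shape[1],3),np.uint8)]);out[-200:,:320]=w
cv2.imwrite("pics/3.png",out)
```

```text
[ 0.5084 -0.0309  0.0766] [[-0.9888  0.149  -0.0003]
 [ 0.149   0.9888  0.0002]
 [ 0.0003  0.0001 -1.    ]] [-0.3337  0.3914  0.38    2.008  -0.2031  0.7783  1.5869]
scene [339.2603 217.8357]
scene [340.7737 198.8509]
scene [373.2073 228.1937]
scene [311.49   172.3606]
scene [352.0106 203.7835]
side [329.0942 227.9681]
side [329.2297 211.1247]
side [303.67  238.265]
side [352.3229 186.5862]
side [341.6922 230.3715]
[[-0.0008 -0.9674 -0.2531  0.0687]
 [ 1.     -0.0006 -0.0008 -0.0011]
 [ 0.0006 -0.2531  0.9674 -0.1964]
 [ 0.      0.      0.      1.    ]]
```

View pics/3.png

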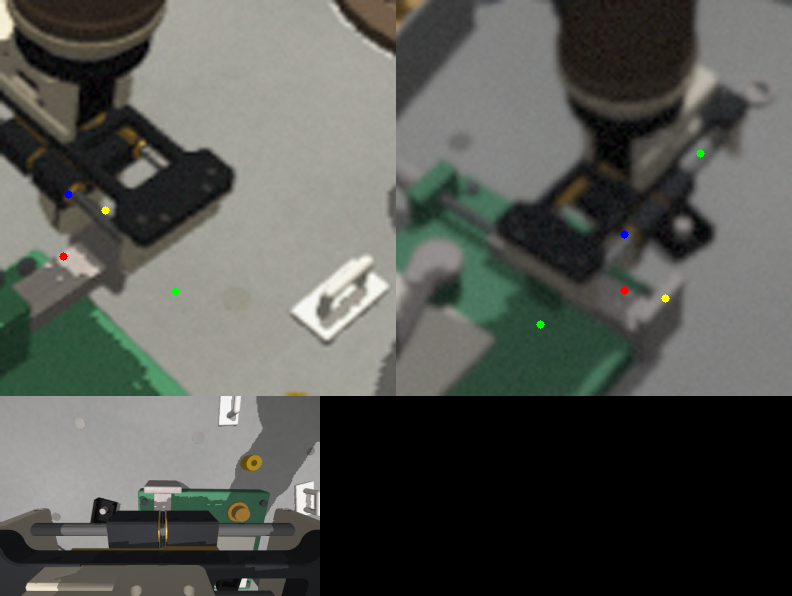

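The gripper in both views appears higher than the reading says: its body is well above the projected green dots, and nothing is visible at the red TCP dot. I'll test the reported pose against known points through the wrist camera.

Run:
```python
from h import *
np.set_printoptions(precision=4,suppress=True)
o,ims=pickle.load(open("d2.pkl","rb"));w=ims["wrist"];R=cv2.Rodrigues(o["ee_rot"])[0]
M=np.array(w["mount"]);T=np.eye(4);T[:3,:3]=R;T[:3,3]=o["position"];C=np.linalg.inv(T@M)
w["rvec"]=cv2.Rodrigues(C[:3,:3])[0];w["tvec"]=C[:3,3]
f=np.array([.9888,-.1494,0]);g=np.array([.1494,.9888,0]);O=np.array([.6007,.0203,0])
L=lambda x,y,z:O+x*f+y*g+np.array([0,0,z])
v=np.ascontiguousarray(w["pixels"][:,:,::-1])
for n,P in dict(tcp=o["position"],tcpback=o["position"]-.066*R[:,2],padL=L(-.12,-.04,.096),padR=L(-.12,-.09,.096),padbot=L(-.12,-.065,.034),cornerL=L(-.1,.13,.03),cornerR=L(-.1,-.11,.03),bush=np.array([.551,.1023,.05])).items():
    u=proj(w,P)[0];print(n,u);cv2.circle(v,tuple(int(k) for k in np.clip(u,-999,999)),4,(0,0,255),-1);cv2.putText(v,n,tuple(int(k)+5 for k in np.clip(u,-999,999)),0,.4,(255,0,0),1)
cv2.imwrite("pics/4.png",v);print(w["intrinsics"],T@M)
```

```text
tcp [326.6188 225.0766]
tcpback [327.2819 267.3571]
padL [364.5889 181.6216]
padR [287.2314 181.6403]
padbot [325.7036 168.7146]
cornerL [543.4247 190.4062]
cornerR [275.3866 190.4475]
bush [486.8523 239.2078]
[[277.6882   0.     324.9545]
 [  0.     277.6882 202.6408]
 [  0.       0.       1.    ]] [[ 0.1497  0.9566  0.2499  0.4404]
 [ 0.9887 -0.1447 -0.0383 -0.0217]
 [-0.0005  0.2529 -0.9675  0.2731]
 [ 0.      0.      0.      1.    ]]
```

View pics/4.png

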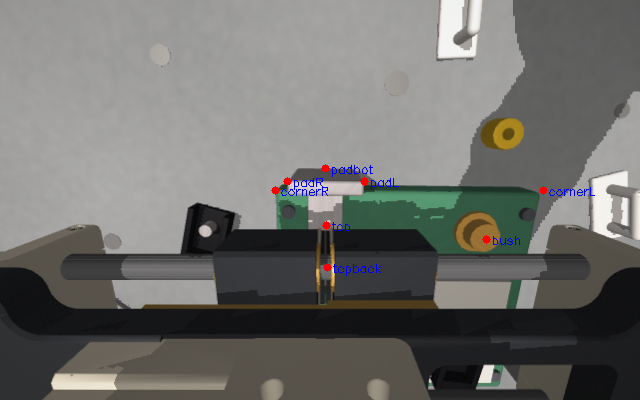

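Seen through the wrist camera, the pad, the casting corners and the bushing all land where the reported pose puts them, so the pose and the fixture are right. The pad is still out (its top runs from (287,182) to (365,182)). The fingers passed over the top of the pad, so they end short of the nominal TCP. I'll back out over the pad and measure the fingertip in free air.

Request:
drive_tool --pt "0 0 0 0 0 1.0 0" --pt "0 0 0 -0.6 0.09 1.5 0" --pt "0 0 0 -1.7 0.255 1.5 0" --pt "0 0 0 -2.5 0.375 1.5 0" --pt "0 0 0 -2.5 0.375 1.5 0"

```text
clock: 3.85
position: [0.4041, -0.0155, 0.1362]
ee_rot: [-0.233, -3.13, -0.002]
force: [0.5, -0.2, -0.4]
width: 0.005
gripper_force: 0.0
```

Run:
```python
from cell import arm
from h import *
o=arm.observe();p=o["position"];R=cv2.Rodrigues(o["ee_rot"])[0];print(p,o["force"])
ims={n:arm.get_image(n) for n in("scene","side","wrist")}
pickle.dump((o,ims),open("d3.pkl","wb"));out=[]
for n in("scene","side"):
    im=ims[n];u0=proj(im,p)[0].astype(int)-[50,80]
    c=cv2.resize(np.ascontiguousarray(im["pixels"][u0[1]:u0[1]+120,u0[0]:u0[0]+100,::-1]),None,fx=4,fy=4,interpolation=cv2.INTER_CUBIC);print(n,u0)
    for k,P in enumerate([p-R[:,2]*.02*j for j in range(5)]):
        u=(proj(im,P)[0]-u0)*4+1.5;cv2.circle(c,tuple(int(q) for q in u),3,(0,0,255),1)
    for s in(-1,1):
        u=(proj(im,p+s*R[:,1]*.019)[0]-u0)*4+1.5;cv2.circle(c,tuple(int(q) for q in u),3,(0,255,0),1)
    out.append(c)
cv2.imwrite("pics/5.png",np.hstack(out))
```

```text
[ 0.40409885 -0.01551853  0.13616137] [ 0.47502293 -0.15326305 -0.38704223]
scene [326  96]
side [317 154]
```

View pics/5.png

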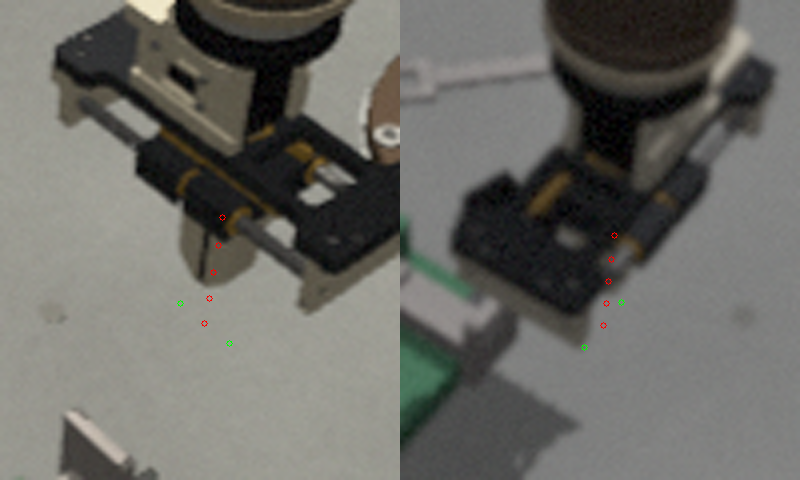

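The scene crop shows the finger tip ending near (207,283), while the nominal TCP is drawn at (205,323), so the real fingers end a few cm short of the TCP. I'll triangulate the gripper's end plate, at scene (310,311) and side (583,345), and work out the tip height from the tool axis.

Run:
```python
from h import *
np.set_printoptions(precision=4,suppress=True)
o,ims=pickle.load(open("d3.pkl","rb"));p=o["position"];R=cv2.Rodrigues(o["ee_rot"])[0]
S,D=ims["scene"],ims["side"]
s=lambda x,y:(326+(x-1.5)/4,96+(y-1.5)/4);q=lambda x,y:(317+(x-401.5)/4,154+(y-1.5)/4)
def tri(a,b):
    c1,d1=ray(S,a);c2,d2=ray(D,b);k=np.linalg.lstsq(np.stack([d1,-d2],1),c2-c1,rcond=None)[0]
    A,B=c1+d1*k[0],c2+d2*k[1];return R.T@((A+B)/2-p),np.linalg.norm(A-B)
print("plate +y low corner, tool frame",tri(s(310,311),q(583,345)))
for n,uv in dict(left=s(183,262),low=s(203,286),right=s(253,262)).items():
    for z in(.02,.035,.05):
        P=onz(S,uv,p[2]+z);print(n,z,R.T@(P-p))
```

```text
plate +y low corner, tool frame (array([ 0.0143,  0.0514, -0.048 ]), np.float64(0.006391919753963841))
left 0.02 [ 0.008  -0.0281 -0.02  ]
left 0.035 [-0.0033 -0.0188 -0.035 ]
left 0.05 [-0.0145 -0.0094 -0.0501]
low 0.02 [ 0.0039 -0.0086 -0.02  ]
low 0.035 [-0.0073  0.0003 -0.035 ]
low 0.05 [-0.0185  0.0092 -0.0501]
right 0.02 [ 0.0374 -0.004  -0.0199]
right 0.035 [ 0.0255  0.0048 -0.0349]
right 0.05 [ 0.0136  0.0136 -0.0499]
```

The fingertips end about 40–50 mm behind the nominal TCP and the body is correspondingly higher, so I go lower. A reading of z = 0.030 puts the tip at about 0.07–0.08. I then push in small steps, watching the force.

Request:
drive_tool --pt "0 0 0 0 0 -0.9 0" --pt "0 0 0 0 0 -1.7 0" --pt "0 0 0 0 0 -2.4 0" --pt "0 0 0 0 0 -2.65 0" --pt "0 0 0 0.4 -0.06 -2.65 0"

```text
clock: 4.5
position: [0.4227, -0.0186, 0.029]
ee_rot: [-0.235, -3.128, 0.001]
force: [-0.0, -0.3, -0.3]
width: 0.005
gripper_force: 0.0
```

Request:
drive_tool --pt "0 0 0 0.2 -0.03 0 0" --pt "0 0 0 0.4 -0.06 0 0" --pt "0 0 0 0.6 -0.09 0 0" --pt "0 0 0 0.8 -0.12 0 0" --pt "0 0 0 0.8 -0.12 0 0"

```text
clock: 5.0
position: [0.4584, -0.0233, 0.0309]
ee_rot: [0.235, 3.131, 0.0]
force: [-0.1, 0.2, 0.1]
width: 0.005
gripper_force: 0.0
```

Request:
drive_tool --pt "0 0 0 0.1 -0.015 0 0" --pt "0 0 0 0.2 -0.03 0 0" --pt "0 0 0 0.3 -0.045 0 0" --pt "0 0 0 0.4 -0.06 0 0" --pt "0 0 0 0.4 -0.06 0 0"

```text
clock: 5.5
position: [0.4723, -0.0256, 0.0303]
ee_rot: [-0.235, -3.131, -0.0]
force: [-4.5, -0.3, 1.2]
width: 0.004
gripper_force: 1.8
```

Contact is made at the expected place, with the force at 4.5 N. I keep pushing.

Request:
drive_tool --pt "0 0 0 0.2 -0.03 0 0" --pt "0 0 0 0.4 -0.06 0 0" --pt "0 0 0 0.6 -0.09 0 0" --pt "0 0 0 0.6 -0.09 0 0"

```text
clock: 5.9
position: [0.4964, -0.0295, 0.0301]
ee_rot: [-0.235, -3.131, 0.001]
force: [-6.2, -0.6, 1.6]
width: 0.005
gripper_force: 2.6
```

Request:
drive_tool --pt "0 0 0 0.15 -0.0225 0 0" --pt "0 0 0 0.3 -0.045 0 0" --pt "0 0 0 0.3 -0.045 0 0"

```text
clock: 6.2
position: [0.5076, -0.0313, 0.03]
ee_rot: [-0.235, -3.13, 0.001]
force: [-6.4, -0.0, 1.8]
width: 0.006
gripper_force: 3.1
```

Run:
```python
from cell import arm
from h import *
o=arm.observe();print(o["position"],o["force"])
a=arm.get_image("scene");pickle.dump((o,a),open("d4.pkl","wb"))
d=pickle.load(open("d0.pkl","rb"))["scene"]["pixels"].astype(int)
# brightness along slide rear part (scene): profile along line from slide tail to spring rod end
f=np.array([.9888,-.1494,0]);g=np.array([.1494,.9888,0]);O=np.array([.6007,.0203,0])
for n,im in(("before",d),("now",a["pixels"].astype(int))):
    r=[]
    for x in np.arange(0,.1,.005):
        u=proj(a,O+x*f-.065*g+[0,0,.045])[0].round().astype(int);r.append(im[u[1],u[0]].sum()//3)
    print(n,r)
```

```text
[ 0.50758684 -0.03130717  0.0300044 ] [-6.40951202 -0.04218057  1.81189922]
before [np.int64(177), np.int64(175), np.int64(177), np.int64(180), np.int64(180), np.int64(178), np.int64(181), np.int64(175), np.int64(51), np.int64(42), np.int64(48), np.int64(54), np.int64(42), np.int64(54), np.int64(50), np.int64(45), np.int64(56), np.int64(49), np.int64(64), np.int64(47)]
now [np.int64(91), np.int64(100), np.int64(112), np.int64(137), np.int64(201), np.int64(203), np.int64(201), np.int64(203), np.int64(206), np.int64(207), np.int64(206), np.int64(206), np.int64(205), np.int64(209), np.int64(208), np.int64(210), np.int64(211), np.int64(93), np.int64(49), np.int64(51)]
```

The slide's tail has moved about 45 mm, past the 33 mm catch point. I back away and let it catch.

Request:
drive_tool --pt "0 0 0 -0.2 0.03 0 0" --pt "0 0 0 -0.5 0.075 0 0" --pt "0 0 0 -1.2 0.18 0 0" --pt "0 0 0 -2.0 0.3 0 0" --pt "0 0 0 -2.0 0.3 0 0"

```text
clock: 6.75
position: [0.4243, -0.0182, 0.0304]
ee_rot: [-0.234, -3.13, -0.001]
force: [-0.2, -0.6, 0.1]
width: 0.006
gripper_force: 0.0
```

Run:
```python
from cell import arm
from h import *
o=arm.observe();print(o["position"],o["force"])
a=arm.get_image("scene")
f=np.array([.9888,-.1494,0]);g=np.array([.1494,.9888,0]);O=np.array([.6007,.0203,0])
print([int(a["pixels"][tuple(proj(a,O+x*f-.065*g+[0,0,.045])[0].round().astype(int)[::-1])].sum()//3) for x in np.arange(0.02,.1,.005)])
# pin knob darkness centroid & handle
P=O+.0
d=pickle.load(open("d0.pkl","rb"))["scene"]["pixels"]
u=proj(a,O-.02*f-.065*g+[0,0,.110])[0].round().astype(int)
for im in(d,a["pixels"]):
    w=im[u[1]-8:u[1]+9,u[0]-8:u[0]+9].astype(int);m=(np.ptp(w,2)<25)&(w.sum(2)<330);ys,xs=np.nonzero(m);print("knob",m.sum(),xs.mean(),ys.mean())
```

```text
[ 0.42434205 -0.0181804   0.03044982] [-0.23269796 -0.64261746  0.05705085]
[197, 199, 199, 199, 201, 200, 200, 201, 204, 202, 68, 51, 47, 56, 71, 57]
knob 70 7.514285714285714 8.785714285714286
knob 67 7.343283582089552 8.671641791044776
```

The slide's tail rests at about 31 mm of travel and the knob is down, so the slide has caught. Now the lever: go up, over to the far side of the handle, and down.

Request:
drive_tool --pt "0 0 0 0 0 1.2 0" --pt "0 0 0 0 0 2.4 0" --pt "0 0 0 0.9 0.5 2.6 0" --pt "0 0 0 1.8 1.0 2.6 0" --pt "0 0 0 2.7 1.5 2.6 0"

```text
clock: 7.3
position: [0.5401, 0.0425, 0.1364]
ee_rot: [0.234, 3.128, 0.003]
force: [0.8, 0.4, -0.1]
width: 0.005
gripper_force: 0.0
```

Request:
drive_tool --pt "0 0 0 0.9 0.5 0 0" --pt "0 0 0 1.8 1.0 0 0" --pt "0 0 0 2.6 1.5 0 0" --pt "0 0 0 3.34 1.87 0 0" --pt "0 0 0 3.34 1.87 0 0"

```text
clock: 7.8
position: [0.6745, 0.1196, 0.1341]
ee_rot: [0.229, 3.13, 0.002]
force: [0.8, -0.0, -0.1]
width: 0.004
gripper_force: 0.0
```

Request:
drive_tool --pt "0 0 0 0 0 -0.8 0" --pt "0 0 0 0 0 -1.5 0" --pt "0 0 0 0 0 -2.0 0" --pt "0 0 0 0 0 -2.05 0" --pt "0 0 0 0 0 -2.05 0"

```text
clock: 8.3
position: [0.6708, 0.1157, 0.0529]
ee_rot: [0.235, 3.132, -0.0]
force: [-0.1, 0.9, 0.0]
width: 0.009
gripper_force: 0.0
```

Run:
```python
from cell import arm
from h import *
o=arm.observe();p=o["position"];print(p,o["force"])
f=np.array([.9888,-.1494,0]);g=np.array([.1494,.9888,0]);O=np.array([.6007,.0203,0])
print("local",(p-O)@f,(p-O)@g)
# waypoint centres (local->world) following the handle
for a in (.316,.5,.7,.9,1.1,1.3,1.45,1.571):
    s=np.clip((a-.9)/.6,0,1);h=np.array([.045-.085*np.sin(a),.085*np.cos(a)])
    c=h+.008*np.array([np.cos(a),np.sin(a)])+np.array([.0095*(1-s),.017+.002*s])
    W=O+c[0]*f+c[1]*g;print(a,c,W[:2],((W-p)/.04)[:2].round(2))
```

```text
[0.67080338 0.11569176 0.05287098] [-0.11652996  0.85358291  0.04496951]
local 0.055066691556061975 0.10479681750426598
0.316 [0.03568868 0.10027745] [0.65097042 0.11412246] [-0.5  -0.04]
0.5 [0.02076949 0.09542992] [0.6354941  0.11155815] [-0.88 -0.1 ]
0.7 [0.00586023 0.08716533] [0.6195171  0.10561356] [-1.28 -0.25]
0.9 [-0.00710991  0.07610346] [0.60503958 0.09661332] [-1.64 -0.48]
1.1 [-0.02079052  0.063352  ] [0.58960712 0.08604856] [-2.03 -0.74]
1.3 [-0.03159579  0.0487792 ] [0.5767457  0.07325328] [-2.35 -1.06]
1.45 [-0.03762492  0.03701777] [0.56902694 0.06252434] [-2.54 -1.33]
1.571 [-0.04000163  0.02698269] [0.5651776  0.05295672] [-2.64 -1.57]
```

Request:
drive_tool --pt "0 0 0 -0.25 -0.02 0 0" --pt "0 0 0 -0.5 -0.04 0 0" --pt "0 0 0 -0.7 -0.07 0 0" --pt "0 0 0 -0.9 -0.1 0 0" --pt "0 0 0 -0.9 -0.1 0 0"

```text
clock: 8.8
position: [0.6333, 0.1119, 0.0531]
ee_rot: [-0.235, -3.133, -0.001]
force: [0.2, 0.4, -0.4]
width: 0.002
gripper_force: 0.0
```

```bash
cat > lev.py <<'E'
from cell import arm
from h import *
o=arm.observe();p=o["position"];f=np.array([.9888,-.1494,0]);g=np.array([.1494,.9888,0]);O=np.array([.6007,.0203,0])
print("local",(p-O)@f,(p-O)@g,p,o["force"])
ims={n:arm.get_image(n) for n in("scene","side")};pickle.dump((o,ims),open("d5.pkl","wb"))
# steel-coloured arm score at radius 45..70 mm for each angle, z .079
im=ims["scene"]["pixels"].astype(int);hsv=cv2.cvtColor(ims["scene"]["pixels"],cv2.COLOR_RGB2HSV)
for a in np.arange(.2,1.7,.1):
    r=[]
    for k in(.035,.045,.055,.065):
        u=proj(ims["scene"],O+(.045-k*np.sin(a))*f+k*np.cos(a)*g+[0,0,.079])[0].round().astype(int);r.append(im[u[1],u[0]].tolist())
    print(round(a,1),r)
E
python3 lev.py
```

```text
local 0.01858319363120032 0.09546863396159369 [0.63333658 0.11191886 0.05308551] [ 0.22694634  0.36058104 -0.41587809]
0.2 [[249, 249, 245], [248, 249, 245], [249, 250, 246], [159, 153, 137]]
0.3 [[101, 97, 92], [217, 219, 210], [249, 250, 246], [158, 153, 137]]
0.4 [[184, 174, 164], [112, 105, 100], [86, 81, 78], [27, 25, 25]]
0.5 [[185, 176, 167], [73, 70, 67], [23, 19, 22], [46, 38, 27]]
0.6 [[222, 214, 203], [21, 19, 19], [21, 22, 22], [34, 36, 36]]
0.7 [[224, 218, 206], [24, 25, 29], [32, 34, 33], [34, 32, 35]]
0.8 [[232, 240, 227], [33, 32, 34], [33, 34, 36], [34, 35, 33]]
0.9 [[95, 165, 115], [35, 36, 35], [34, 33, 32], [35, 36, 32]]
1.0 [[90, 164, 113], [40, 43, 41], [28, 31, 31], [106, 101, 85]]
1.1 [[87, 149, 107], [65, 83, 70], [25, 21, 26], [155, 148, 125]]
1.2 [[74, 100, 82], [83, 130, 97], [34, 37, 31], [160, 151, 130]]
1.3 [[63, 64, 60], [89, 158, 111], [72, 68, 59], [143, 134, 115]]
1.4 [[58, 61, 56], [94, 164, 117], [81, 77, 66], [150, 141, 121]]
1.5 [[66, 67, 65], [80, 145, 103], [79, 75, 66], [107, 101, 87]]
1.6 [[59, 67, 58], [89, 161, 115], [103, 98, 85], [104, 96, 82]]
```

```bash
cat > lw.py <<'E'
from cell import arm
from h import *
o=arm.observe();p=o["position"];f=np.array([.9888,-.1494,0]);g=np.array([.1494,.9888,0]);O=np.array([.6007,.0203,0])
print("local",(p-O)@f,(p-O)@g,p[2],o["force"])
w=arm.get_image("wrist");T=np.eye(4);T[:3,:3]=cv2.Rodrigues(o["ee_rot"])[0];T[:3,3]=p
C=np.linalg.inv(T@np.array(w["mount"]));w["rvec"]=cv2.Rodrigues(C[:3,:3])[0];w["tvec"]=C[:3,3];pickle.dump(w,open("dw.pkl","wb"))
for a in np.arange(.2,1.7,.1):
    u=proj(w,O+(.045-.085*np.sin(a))*f+.085*np.cos(a)*g+[0,0,.12])[0].round().astype(int)
    ok=(0<=u[0]<640)&(0<=u[1]<400);print(round(a,1),u,w["pixels"][u[1],u[0]] if ok else None)
E
python3 lw.py
```

```text
local 0.0193053988328879 0.09566872007184582 0.052739991465753644 [ 0.06715919  0.31668478 -0.38555361]
0.2 [304 284] [65 65 69]
0.3 [299 270] [65 64 69]
0.4 [293 255] [50 51 54]
0.5 [285 241] [25 25 27]
0.6 [276 227] [225 218 217]
0.7 [264 214] [168 159 158]
0.8 [252 202] [251 251 247]
0.9 [237 190] [251 251 247]
1.0 [222 180] [251 251 248]
1.1 [205 171] [ 95 164 125]
1.2 [188 164] [ 94 163 123]
1.3 [170 158] [ 92 162 122]
1.4 [151 154] [55 95 72]
1.5 [133 152] [29 51 38]
1.6 [114 151] [57 66 60]
```

The wrist view has the steel handle top at about (273,224), which is a lever angle near 0.6, so it moved. I continue round.

Request:
drive_tool --pt "0 0 0 -0.2 -0.07 0 0" --pt "0 0 0 -0.38 -0.15 0 0" --pt "0 0 0 -0.56 -0.26 0 0" --pt "0 0 0 -0.74 -0.38 0 0" --pt "0 0 0 -0.74 -0.38 0 0"

```text
clock: 9.45
position: [0.6033, 0.0954, 0.0525]
ee_rot: [-0.237, -3.131, 0.001]
force: [-0.8, -0.1, -0.4]
width: 0.002
gripper_force: 0.0
```

```bash
python3 lw.py
```

```text
local -0.008604428717983207 0.07465113266257402 0.05251258418522338 [-0.81112196 -0.08220818 -0.37552386]
0.2 [343 330] [21 22 23]
0.3 [339 317] [19 20 23]
0.4 [334 304] [85 67 32]
0.5 [327 291] [42 41 41]
0.6 [319 278] [122  99  64]
0.7 [308 267] [65 66 70]
0.8 [297 255] [50 51 53]
0.9 [284 245] [24 25 27]
1.0 [269 236] [24 25 28]
1.1 [254 228] [251 250 246]
1.2 [238 221] [ 95 164 123]
1.3 [221 216] [ 95 165 123]
1.4 [203 212] [58 99 75]
1.5 [186 210] [56 97 73]
1.6 [168 210] [30 52 40]
```

Request:
drive_tool --pt "0 0 0 -0.18 -0.12 0 0" --pt "0 0 0 -0.34 -0.23 0 0" --pt "0 0 0 -0.5 -0.39 0 0" --pt "0 0 0 -0.66 -0.55 0 0" --pt "0 0 0 -0.66 -0.55 0 0"

```text
clock: 10.0
position: [0.5771, 0.073, 0.0525]
ee_rot: [-0.237, -3.131, 0.001]
force: [-0.1, -0.8, 0.6]
width: 0.005
gripper_force: 0.0
```

```bash
python3 lw.py; python3 lev.py
```

```text
local -0.031171956357300603 0.04855620621922632 0.052549817990001996 [-0.07410718 -0.78162474  0.62447344]
0.2 [389 364] [93 88 79]
0.3 [386 351] [93 89 79]
0.4 [381 339] [94 89 79]
0.5 [375 328] [19 19 22]
0.6 [367 316] [19 20 22]
0.7 [358 305] [83 65 31]
0.8 [347 295] [39 39 41]
0.9 [335 285] [59 59 62]
1.0 [322 277] [113 112 113]
1.1 [308 269] [63 65 68]
1.2 [292 263] [63 64 68]
1.3 [276 258] [63 64 67]
1.4 [260 255] [49 50 52]
1.5 [243 253] [48 49 52]
1.6 [226 253] [49 49 52]
local -0.030746127076654084 0.049259545062297225 [0.57765866 0.07359887 0.05254882] [-0.32065981  0.13391084 -0.43868108]
0.2 [[157, 153, 138], [157, 152, 138], [155, 151, 135], [159, 152, 136]]
0.3 [[157, 152, 134], [155, 150, 136], [154, 150, 136], [158, 153, 137]]
0.4 [[156, 153, 138], [158, 153, 139], [155, 150, 134], [157, 152, 137]]
0.5 [[159, 154, 139], [156, 151, 136], [157, 152, 136], [158, 150, 137]]
0.6 [[158, 152, 138], [157, 152, 138], [156, 152, 137], [156, 151, 137]]
0.7 [[158, 154, 140], [157, 152, 138], [158, 154, 137], [100, 119, 98]]
0.8 [[137, 139, 123], [159, 154, 137], [158, 152, 136], [51, 90, 66]]
0.9 [[57, 93, 67], [156, 152, 133], [64, 97, 72], [47, 89, 60]]
1.0 [[71, 127, 91], [136, 137, 120], [50, 88, 62], [51, 90, 64]]
1.1 [[106, 99, 95], [73, 79, 70], [56, 86, 62], [51, 88, 64]]
1.2 [[119, 113, 106], [105, 101, 94], [112, 105, 100], [90, 87, 81]]
1.3 [[121, 115, 107], [120, 114, 108], [120, 111, 108], [117, 112, 106]]
1.4 [[119, 115, 106], [121, 116, 108], [124, 117, 109], [111, 121, 106]]
1.5 [[110, 123, 107], [89, 158, 110], [89, 161, 115], [90, 158, 113]]
1.6 [[91, 160, 115], [92, 163, 115], [92, 165, 117], [88, 158, 112]]
```

The arm lies at about 1.32 rad in the scene image. Next, the last stretch up to the stop.

Request:
drive_tool --pt "0 0 0 -0.2 -0.25 0 0" --pt "0 0 0 -0.26 -0.38 0 0" --pt "0 0 0 -0.3 -0.48 0 0" --pt "0 0 0 -0.32 -0.54 0 0" --pt "0 0 0 -0.32 -0.54 0 0"

```text
clock: 10.65
position: [0.5655, 0.0524, 0.0525]
ee_rot: [-0.236, -3.132, 0.0]
force: [-0.4, 1.1, 0.9]
width: 0.005
gripper_force: 0.0
```

```bash
python3 lev.py | grep -E "local|^1\.[2-6]"
```

```text
local -0.03960144455978212 0.02647744286623815 [0.56549943 0.05239588 0.05253851] [-0.44573226  1.0516859   0.89436118]
1.2 [[53, 93, 65], [54, 93, 67], [44, 87, 61], [50, 89, 63]]
1.3 [[66, 80, 66], [51, 90, 64], [52, 92, 66], [51, 90, 62]]
1.4 [[180, 173, 164], [65, 77, 65], [54, 83, 63], [52, 89, 65]]
1.5 [[194, 183, 173], [120, 114, 106], [120, 114, 109], [119, 113, 106]]
1.6 [[224, 214, 204], [119, 114, 105], [119, 114, 107], [117, 111, 106]]
```

Request:
drive_tool --pt "0 0 0 0 -0.04 0 0" --pt "0 0 0 -0.01 -0.08 0 0" --pt "0 0 0 -0.01 -0.08 0 0"

```text
clock: 11.05
position: [0.5654, 0.0515, 0.0525]
ee_rot: [0.233, 3.133, 0.003]
force: [0.0, 5.0, -0.7]
width: 0.009
gripper_force: 2.6
```

Request:
drive_tool --pt "0 0 0 0 -0.04 0 0" --pt "0 0 0 -0.01 -0.08 0 0" --pt "0 0 0 -0.01 -0.08 0 0"

```text
clock: 11.35
position: [0.5654, 0.0514, 0.0526]
ee_rot: [0.229, 3.133, 0.007]
force: [1.9, 14.3, -2.3]
width: 0.002
gripper_force: 6.7
```

The handle is against the hard stop: 14 N with no further motion. I back off in +y, go up and check.

Request:
drive_tool --pt "0 0 0 0.03 0.2 0 0" --pt "0 0 0 0.1 0.7 0 0" --pt "0 0 0 0.1 0.7 0.8 0" --pt "0 0 0 0.1 0.7 1.8 0" --pt "0 0 0 0.1 0.7 2.8 0"

```text
clock: 11.85
position: [0.5684, 0.0742, 0.1655]
ee_rot: [-0.235, -3.132, 0.002]
force: [0.8, -0.0, 0.1]
width: 0.005
gripper_force: 0.0
```

Request:
drive_tool --pt "0 0 0 -0.6 1.0 0.3 0" --pt "0 0 0 -1.2 2.0 0.3 0" --pt "0 0 0 -1.8 3.0 0.3 0" --pt "0 0 0 -2.4 4.0 0.3 0" --pt "0 0 0 -2.4 5.0 0.3 0"

```text
clock: 12.35
position: [0.4698, 0.276, 0.1767]
ee_rot: [-0.233, -3.131, 0.0]
force: [1.5, 0.2, 0.5]
width: 0.003
gripper_force: 0.0
```

Run:
```python
from cell import arm
from h import *
o=arm.observe();print(o["position"],o["force"])
a=arm.get_image("scene");b=arm.get_image("side")
f=np.array([.9888,-.1494,0]);g=np.array([.1494,.9888,0]);O=np.array([.6007,.0203,0])
print([int(a["pixels"][tuple(proj(a,O+x*f-.065*g+[0,0,.045])[0].round().astype(int)[::-1])].sum()//3) for x in np.arange(0.02,.1,.005)])
A=np.hstack([a["pixels"][190:330,220:420],b["pixels"][170:310,210:410]])[:,:,::-1]
A=np.ascontiguousarray(cv2.resize(A,None,fx=2,fy=2,interpolation=cv2.INTER_CUBIC))
u=proj(a,O-.04*f+[0,0,.12])[0];cv2.circle(A,tuple(int(k) for k in (u-[220,190])*2),2,(0,0,255),-1)
d=pickle.load(open("d0.pkl","rb"))
B=np.hstack([d["scene"]["pixels"][190:330,220:420],d["side"]["pixels"][170:310,210:410]])[:,:,::-1]
cv2.imwrite("pics/6.png",np.vstack([A,cv2.resize(B,None,fx=2,fy=2,interpolation=cv2.INTER_CUBIC)]))
```

```text
[0.46978628 0.27600697 0.17673141] [1.5016145  0.24990841 0.51504989]
[181, 184, 189, 188, 185, 188, 189, 188, 192, 191, 60, 48, 42, 50, 63, 49]
```

View pics/6.png

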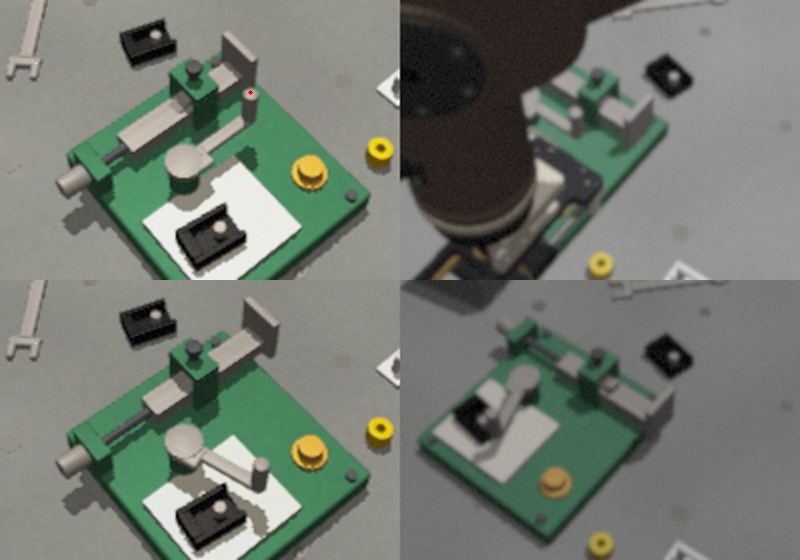

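The top row (now) shows the handle at (250,92), on the predicted locked point, and the slide caught at mid position with the knob down. The housings, bushing and roller have not moved from the bottom row (before).

```bash
python3 -c "
from cell import arm
print(arm.sign_off())"
```

```text
the job is handed in; nothing more can be done
None
```

The job is handed in: the slide was pushed about 45 mm and caught on the stop pin at mid position (about 31 mm measured, pin down), then the lever was pushed to its hard stop, and the housings, bushing and roller lie where they did before.

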